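# Refit the roller guard of the bench pump

## Robot

A 7-joint arm with a two-finger parallel gripper is mounted at the origin on a cart in front of the work surface, level with it; the furniture and walls round the work are solid. World frame = base frame: x ahead of the robot, y to its left, z up, the work surface at z = 0. Lengths are in m, angles in rad, forces in N, time in s.
With the tool pointing down it reaches from about 0.4 to 0.85 m from the base axis. Payload 10.4 kg.
Tool frame: the origin (TCP) lies midway between the tips of the shut fingers; the grasp point (between the pads) lies 19 mm behind it; z points along the fingers, y is the line along which they close (so a half turn about z gives the same grasp; the last joint's range is limited). The gripper opens to 87 mm and grips with 3 to 60 N. Pads are 19 mm wide; open, the fingers measure 117 mm over their backs; the gripper's body (75 mm by 190 mm) begins 51 mm behind the grasp point.
Start: joints at [-1.178, 0.332, -0.065, 1.46, 0.022, 1.35, -0.088], TCP at [0.252, 0.572, 0.223] pointing down, gripper open.
Joint ranges: [-2.6, 2.6], [-0.5, 2.12], [-1.47, 1.34], [0.16, 2.42], [-1.27, 4.41], [0.06, 2.06], [-2.6, 2.6]. Speed limits (rad/s): [2.22, 2.22, 2.79, 2.79, 3.14, 3.14, 3.14].

## Interface

Orientations are given as a unit quaternion [x, y, z, w].
In Python, from bench import r gives the robot as it stands.
- The arm moves only by the tool arm_command, never from a script. Its arguments are lists of equal length, an entry for each row: "xyz": the shift along the world's x, y, z in m, a list of three; "rot": the turn, a rotation vector about the world's x, y, z in rad, a list of three. In form: {"xyz": [[tx, ty, tz], ...], "rot": [[ax, ay, az], ...]}. A call has 1 to 20 rows; each row is the pose to reach, as a shift and turn from the pose commanded when the call began; what a row does not reach only later rows make up. A row lasts 1/12 s, in which the tool goes at most 41.7 mm and 7.16 degrees, less where a joint would pass 70% of its speed; a pose out of reach is approached as far as the arm can. A call with a gripper value outside its range is refused whole. "grip" is the opening, from 0 (shut) to 1 (fully open), set as the call begins (left out, the last holds). The fingers move at their own pace and stop on an object; "squeeze" is the grip in N (left out, the last holds). Time passes only in rows, so rows that repeat a pose let the fingers close. It gives the time, the measured TCP pose, the force, the opening and the grip force at its end, in the units of the state.
- r.read_state(): the state, without advancing time (a new reading comes with each control period).
- r.camera(name): name is "scene" or "top" or "wrist"; returns the picture (420x560x3 uint8, red, green, blue); there is no depth.
- r.camera_model(name): a dict with "fx", "fy", "cx", "cy" (pixels), "T" (4x4, takes a point from camera to world coordinates). Camera axes: x right, y up, looking along -z (the intrinsics and any distortion apply to the point x, -y, -z); pixel columns grow to the right and rows downward; lengths in m; the calibration is good to about 2 mm. A picture is of the moment at which its call begins: read the wrist's pose just before it. camera_model takes no time and is no camera call; for the wrist camera it gives the pose at the moment of the call.
- r.close_job(): hands the job in; it is judged then, once.
Trained networks look in the newest picture that a camera, given by its name, has taken for a name from the list of things; names that differ only in an ending like _2 or _b are one class to them, and where a whole thing is asked for, a point or a joint stands for the part that bears it (a point fixed in the world has none). Each returns a list of dicts, best first, with "conf" (0 to 1); they miss things now and then, are a little off and sometimes report something else, mostly with a low value. They report only what shows in the picture. A call takes as long as a camera call. They do not tell look-alikes from the thing itself.
- r.look_for(label, camera): "at" ([x, y, z] in m, in the coordinates of the camera as it stood for that picture, good to about 4 mm: the middle of the surface that is visible of it).
- r.spot_point(label, camera): "at" ([x, y, z] in m, in the coordinates of the camera as it stood for that picture, good to about 4 mm: a listed point, or the origin of a listed thing).
The state is a dict: "time": time; "joint_positions": joint angles; "joint_vel": joint speeds; "joint_torque": joint torques, N m; "ee_pos": TCP position; "eef_rot": TCP orientation; "ft_force": force on the tool from outside, world axes, zero at the start; "torque": the same for the moment, N m; "width": finger opening in m; "grip_force": force on a finger pad.
Only numpy, scipy, OpenCV 4.12 (cv2) and the standard library are available. Lean on these libraries where they do the work, as an engineer would, in place of code of your own. Each camera call takes 0.05 s, during which the arm holds its last target. There are 200 camera calls.

## Task

The pump's roller guard was taken off for cleaning, and the winged clamp that holds it has since seized with dried salt in its closed position. Break the clamp loose with a short firm twist and turn it fully aside, so that its tongue points down the slope; then hang the guard, lowering its two hinge knuckles together fully home onto the two pins, so that it lies shut, flat over the rollers. Only then turn the clamp back to closed, its tongue across the guard's edge; let go, and leave the other things on the bench alone.

Things in the scene. Friction and masses are not known exactly. Their poses are not given: they have to be found in the camera images.
- pump_front: Sloping face of the fixed bench pump (grey, 200 x 250 x 126 mm high); the face looks to the robot's left, a little toward the robot. Origin on the face, mid-width, mid-slope. x up the slope; y left as seen facing it (away from the robot); z out of the face, leaning 30 deg from vertical. Face 162 (x) x 240 (y) mm; its opening with the sunk rollers is 84 x 96 mm, centred at x -4, y +25 mm.
- clamp (a joint): Clamp on the right of the face, turns about the face's z at x -4, y -63 mm. 0 = closed (as it starts): tongue points left (+y). Grows counter-clockwise seen from in front; 1.57: tongue points down the slope; stop at 1.65 rad. Seized: takes about 0.42 N m near 0, falling off to 0.05 N m by 0.4 rad; once broken loose it turns freely both ways. Stays where left.
- clamp_grip (a point): Point on the clamp's axis 43 mm out of the face, where to grip: in the black wing, a bar 12 mm thick and 46 mm long (parallel to the tongue), 16 to 46 mm out of the face, on a hub of 26 mm diameter whose top is 19 mm out. Turns with the clamp: x across the wing, y along the tongue, z out of the face.
- clamp_tip (a point): Centre of the tongue's rounded end, on its outer side, 44 mm from the axis. The steel tongue is 16 mm wide and 4 mm thick, its underside 9 mm out of the face: it passes 3 mm over the hung guard and at 0 overlaps its right edge by 24 mm.
- guard: Loose roller guard, 0.16 kg: aluminium plate 104 (x) x 120 (y) x 6 mm with dark slots, lying flat, handle up, right of the pump. Origin: centre of its underside; x toward the edge that is uppermost when hung, y toward the hinge side, z out of its outer face. Hung home, its axes are parallel to pump_front's, underside on the face, origin at pump_front x -4, y +25 mm.
- guard_grip (a point): Grip point of the guard's black bridge handle, on the guard's z axis, 29 mm above its underside. The bar runs along the guard's x, 56 mm long, 13 mm wide in y, from 21 to 34 mm above the underside, on two posts.
- pin_low (a point): Foot of the lower hinge pin (where it leaves its bracket), on the pin's axis, 9 mm out of the face. The pin is 7 mm in diameter, points up the slope (+x of pump_front), 17 mm long, its last 6 mm tapered. The bracket, 14 x 13 x 16 mm, stands below it.
- pin_top (a point): Foot of the upper hinge pin, 66 mm further up the slope; the same but 13 mm long.
- knuckle_low (a point): Centre of the lower (-x) end of the guard's lower knuckle; lies at pin_low when fully home. Two steel knuckles stand along the guard's +y edge: tubes along x, outside 18 mm, bore 11.6 mm, 18 mm long, axis 69 mm from the guard's origin in y and 9 mm above its underside.
- knuckle_top (a point): The same of the upper knuckle, 66 mm further along the guard's x; lies at pin_top when fully home.
- notepad: Bystander: spiral notepad 110 x 74 x 13 mm lying on the bench beside the guard, on its left or right; origin under its centre.
- wash_bottle: Bystander: white dropper bottle, 53 mm diameter, 123 mm high; origin under its centre.
- specimen_cup: Bystander: specimen cup with a screw lid, 67 mm diameter, 68 mm high; origin under its centre.
- petri_dish: Bystander: closed petri dish, 60 mm diameter, 15 mm high; origin under its centre.
- timer: Bystander: lab timer lying on its back, 66 x 66 x 19 mm; origin under its centre.
- marker: Bystander: marker pen, 138 mm long, 12 mm thick, lying along its y; origin under its centre.
Mind the look-alikes: they are no part of the job. There is more than one size of the guard; the job needs the larger.

How it is judged:
By the outcome, as a careful person would: the job done as asked, in the order asked, and still so for the second after the job is handed in, with the robot touching nothing.
It also fails if it takes over 64 s, if anything falls off the work surface, if the arm or the gripper's body presses on something with over 40 N, if the wrist force passes 120 N, or if a joint passes its speed limit or range.

## Working session

There is one attempt and no reset: what is moved stays moved. The work goes in short steps, Python scripts to look and compute and a tool call to move; the robot and the scene stay as the last step left them, time stands still between calls to the robot, and variables do not carry over. Pictures are saved under pics/ and viewed, at most 11 in all, crops included, and the job is handed in when it is done.

Besides the shell and the picture viewer there is one more tool, called after "Call:" as name(argument=value, ...) on one line, values as JSON. arm_command: Moves the arm, as the interface text tells. Its arguments: {"type":"object","properties":{"xyz":{"type":"array"},"rot":{"type":"array"},"grip":{"type":"number"},"squeeze":{"type":"number"}},"required":["xyz","rot"]}

```bash
mkdir -p pics; ls; cat > h.py <<'E'
import numpy as np, cv2
from bench import r
from scipy.spatial.transform import Rotation as R
def snap(c,name=None):
    T=np.array(r.camera_model(c)["T"]); im=r.camera(c)
    if name: cv2.imwrite(f"pics/{name}.png",im[:,:,::-1])
    return im,T
def w(T,p): return T[:3,:3]@np.array(p)+T[:3,3]
def pix(c,P,T=None):
    m=r.camera_model(c); T=np.array(m["T"]) if T is None else T
    q=T[:3,:3].T@(np.array(P)-T[:3,3]); return m["fx"]*q[0]/-q[2]+m["cx"], m["fy"]*-q[1]/-q[2]+m["cy"]
def find(c,T,labels,f="spot_point",n=3,mn=.2):
    for l in labels:
        for d in getattr(r,f)(l,c)[:n]:
            if d["conf"]>mn:
                P=w(T,d["at"]); print(c,l,round(d["conf"],2),P.round(4),np.round(pix(c,P,T),0))
E
python3 - <<'E'
from h import *
a,T=snap("scene"); 
b,T2=snap("top"); cv2.imwrite("pics/a.png",np.hstack([cv2.resize(a,(400,300)),cv2.resize(b,(400,300))])[:,:,::-1])
cv2.imwrite("pics/s.png",a[:,:,::-1]);cv2.imwrite("pics/t.png",b[:,:,::-1])
L=["pump_front","clamp_grip","clamp_tip","guard","guard_grip","pin_low","pin_top","knuckle_low","knuckle_top","notepad"]
for c,t in (("scene",T),("top",T2)): find(c,t,L)
m=r.camera_model("scene");print({k:m[k] for k in m})
m=r.camera_model("top");print({k:m[k] for k in m})
print(r.read_state())
E
```

```text
pics
scene pump_front 0.56 [0.5211 0.2324 0.0881] [205. 229.]
scene pump_front 0.48 [ 0.4814 -0.0284  0.0125] [285. 230.]
scene clamp_grip 0.44 [0.4756 0.2838 0.1215] [195. 231.]
scene clamp_grip 0.32 [0.5037 0.2549 0.0976] [200. 231.]
scene clamp_tip 0.71 [0.5097 0.2531 0.0984] [200. 230.]
scene guard 0.8 [ 4.415e-01 -9.860e-02 -3.000e-04] [310. 232.]
scene guard_grip 0.56 [ 0.4443 -0.1032  0.0278] [311. 224.]
scene pin_low 0.68 [0.6234 0.2371 0.0699] [186. 221.]
scene pin_top 0.72 [0.5996 0.1844 0.1065] [205. 209.]
scene knuckle_low 0.7 [ 0.4782 -0.0245  0.0109] [285. 232.]
scene knuckle_low 0.24 [0.7203 0.3007 0.001 ] [155. 235.]
scene knuckle_top 0.85 [ 0.5126 -0.0824  0.0175] [292. 220.]
scene notepad 0.6 [ 0.4331 -0.2659  0.0022] [347. 218.]
top pump_front 0.77 [0.5207 0.2382 0.0815] [205. 202.]
top clamp_grip 0.71 [0.4733 0.2818 0.1193] [187. 216.]
top clamp_tip 0.46 [0.5069 0.2549 0.0961] [199. 206.]
top guard 0.78 [ 0.4418 -0.0974  0.003 ] [313. 230.]
top guard 0.71 [ 0.2694 -0.4279  0.0005] [415. 286.]
top guard_grip 0.96 [ 0.2659 -0.4271  0.0218] [417. 288.]
top guard_grip
[... 1159 characters left out ...]
oint_positions': array([-1.17759026,  0.33219533, -0.064735  ,  1.46008908,  0.02161154,
        1.34990714, -0.08850555]), 'joint_vel': array([-0.00054691,  0.00051525, -0.00045928, -0.00064423, -0.00109998,
       -0.00202149, -0.00131683]), 'joint_torque': array([-7.40108189e-04, -6.23041534e+01,  2.42394669e-02, -3.90131235e+01,
       -6.12109643e-02,  3.15022515e-02,  1.10789040e-05]), 'ee_pos': array([0.25243179, 0.57178068, 0.22258376]), 'eef_rot': array([2.06392365e-01, 9.78469309e-01, 4.88075246e-05, 1.56198437e-07]), 'ft_force': array([-0.99110881, -0.31207455, -0.8846779 ]), 'torque': array([-0.02569962,  0.01356559,  0.00137474]), 'grip_force': 0.0, 'width': 0.08719534690085454}
```

View pics/s.png

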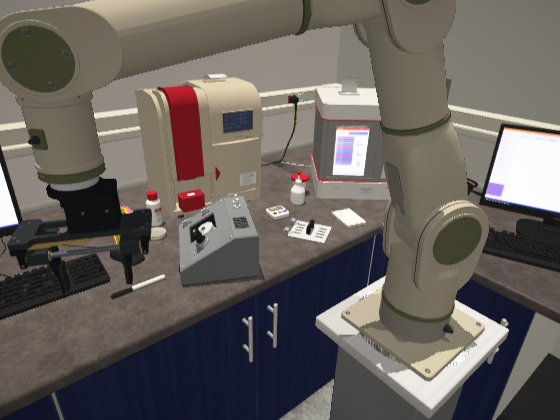

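View pics/t.png

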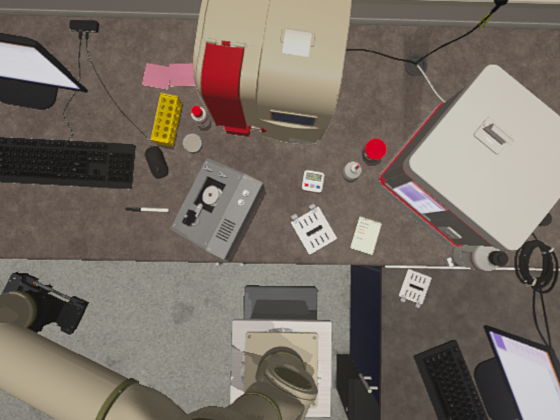

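```bash
python3 - <<'E'
from h import *
a=cv2.imread("pics/s.png");b=cv2.imread("pics/t.png")
c=lambda i,x,y,w,h:cv2.resize(i[y:y+h,x:x+w],(400,300),interpolation=cv2.INTER_CUBIC)
cv2.imwrite("pics/c.png",np.vstack([np.hstack([c(a,160,180,120,90),c(b,160,150,120,90)]),np.hstack([c(b,270,190,100,75),c(b,370,250,100,75)])]))
E
```

```text
(no output)
```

View pics/c.png

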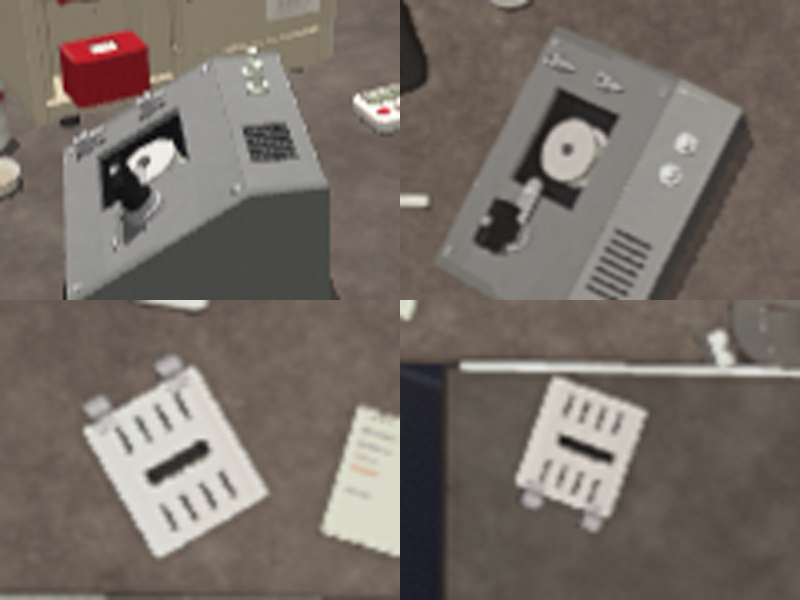

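```bash
cat >> h.py <<'E'
PL={"pump_front":(0,0,0),"clamp_grip":(-4,-63,43),"clamp_tip":(-4,-19,13),"pin_low":(-46,94,9),"pin_top":(20,94,9)}
GL={"guard":(0,0,0),"guard_grip":(0,0,29),"knuckle_low":(-42,69,9),"knuckle_top":(24,69,9)}
from scipy.optimize import least_squares
def Rp(yaw,tilt=np.pi/6): return (R.from_euler("z",yaw)*R.from_euler("y",-tilt)).as_matrix()
def fit(obs,ML,p0,tilt):
    # obs list (label,P); yaw+position, robust
    f=lambda p:np.concatenate([(Rp(p[3],tilt)@(np.array(ML[l])/1000)+p[:3]-P)/.003 for l,P in obs])
    s=least_squares(f,p0,loss="soft_l1"); print("pos",s.x[:3].round(4),"yaw deg",np.degrees(s.x[3]).round(2)); 
    for (l,P),e in zip(obs,(f(s.x).reshape(-1,3)*3).round(1)): print("  ",l,e)
    return s.x
def obs(c,T,ML,near=None,rad=.1,p=None,tilt=0,mn=.3):
    o=[]
    for l in ML:
        for d in r.spot_point(l,c):
            P=w(T,d["at"])
            if d["conf"]>mn and (p is None or np.linalg.norm(Rp(p[3],tilt)@(np.array(ML[l])/1000)+p[:3]-P)<rad): o.append((l,P)); break
    return o
def delta(Rt,pt):
    s=r.read_state(); Rc=R.from_quat(s["eef_rot"])
    print("t",s["time"],"shift",(np.array(pt)-s["ee_pos"]).round(4),"rotvec",(R.from_matrix(Rt)*Rc.inv()).as_rotvec().round(4))
E
python3 - <<'E'
from h import *
A=np.array
o=[("pump_front",A([.5211,.2324,.0881])),("pump_front",A([.5207,.2382,.0815])),("clamp_grip",A([.4756,.2838,.1215])),("clamp_grip",A([.4733,.2818,.1193])),("clamp_tip",A([.5097,.2531,.0984])),("clamp_tip",A([.5069,.2549,.0961])),("pin_low",A([.6234,.2371,.0699])),("pin_low",A([.6248,.2384,.0711])),("pin_top",A([.5996,.1844,.1065])),("pin_top",A([.6004,.1835,.1025]))]
p=fit(o,PL,[.52,.235,.085,-2],np.pi/6)
g=[("guard",A([.4415,-.0986,0])),("guard",A([.4418,-.0974,.003])),("guard_grip",A([.4443,-.1032,.0278])),("guard_grip",A([.4452,-.0995,.0275])),("knuckle_low",A([.4782,-.0245,.0109])),("knuckle_low",A([.4806,-.0277,.0114])),("knuckle_top",A([.5126,-.0824,.0175])),("knuckle_top",A([.5138,-.0826,.0085]))]
q=fit(g,GL,[.44,-.1,0,-1],0)
np.save("p.npy",p);np.save("q.npy",q)
M=Rp(p[3]);print(M.round(3))
ax=lambda y,z:np.column_stack([np.cross(y,z),y,z])
delta(ax(-M[:,0],-M[:,2]),p[:3]+M@[-.004,-.063,.14])
E
```

```text
pos [0.5207 0.2355 0.0862] yaw deg -114.57
   pump_front [-0.4  3.1 -1.9]
   pump_front [-0.  -2.7  4.7]
   clamp_grip [-1.8  0.6 -0.1]
   clamp_grip [0.5 2.6 2.1]
   clamp_tip [-2.1 -0.6 -3. ]
   clamp_tip [ 0.7 -2.4 -0.7]
   pin_low [ 1.2 -0.3  1.1]
   pin_low [-0.2 -1.6 -0.1]
   pin_top [ 1.3  0.4 -2.5]
   pin_top [0.5 1.3 1.5]
pos [ 0.4429 -0.0991  0.0011] yaw deg -57.74
   guard [ 1.4 -0.5  1.1]
   guard [ 1.1 -1.7 -1.9]
   guard_grip [-1.4  4.1  2.3]
   guard_grip [-2.3  0.4  2.6]
   knuckle_low [ 0.7 -2.2 -0.8]
   knuckle_low [-1.7  1.  -1.3]
   knuckle_top [ 1.5 -0.1 -7.4]
   knuckle_top [0.3 0.1 1.6]
[[-0.36   0.909  0.208]
 [-0.788 -0.416  0.455]
 [ 0.5    0.     0.866]]
t 1.1 shift [ 0.2415 -0.2433 -0.0172] rotvec [-0.4777  0.2146 -0.0128]
```

Call:
arm_command(xyz=[[0.03,-0.03,0.0],[0.06,-0.06,0.0],[0.09,-0.09,0.0],[0.12,-0.12,0.0],[0.15,-0.15,0.0],[0.18,-0.18,0.0],[0.21,-0.21,-0.01],[0.235,-0.24,-0.015],[0.2415,-0.2433,-0.017],[0.2415,-0.2433,-0.017],[0.2415,-0.2433,-0.017]], rot=[[-0.07,0.03,0],[-0.14,0.06,0],[-0.21,0.09,0],[-0.28,0.12,0],[-0.35,0.15,0],[-0.42,0.18,0],[-0.46,0.2,-0.01],[-0.4777,0.2146,-0.0128],[-0.4777,0.2146,-0.0128],[-0.4777,0.2146,-0.0128],[-0.4777,0.2146,-0.0128]], grip=0.7, squeeze=60)

```text
time: 2.02
ee_pos: [0.4942, 0.328, 0.2053]
eef_rot: [0.206, 0.944, -0.253, -0.055]
ft_force: [0.2, 0.7, 0.5]
width: 0.0612
grip_force: 0.0
```

```bash
python3 - <<'E'
from h import *
p=np.load("p.npy")
im,T=snap("wrist","w1"); 
print(r.read_state()["joint_positions"].round(3))
o=obs("wrist",T,PL,p=p,tilt=np.pi/6,rad=.03)
p2=fit(o,PL,p,np.pi/6)
M=Rp(p[3])
ax=lambda y,z:np.column_stack([np.cross(y,z),y,z])
delta(ax(-M[:,0],-M[:,2]),p[:3]+M@[-.004,-.063,.024])
E
```

```text
[-0.839  0.644  0.111  1.154  0.137  1.83   0.411]
pos [0.516  0.2365 0.0884] yaw deg -116.06
   pump_front [-0.9  1.   0.4]
   clamp_grip [ 0.6 -0.7 -0.9]
   clamp_tip [ 0.2 -0.3  0.5]
t 2.3167 shift [-0.0234 -0.0537 -0.101 ] rotvec [-0.0009  0.0002 -0.0018]
```

View pics/w1.png

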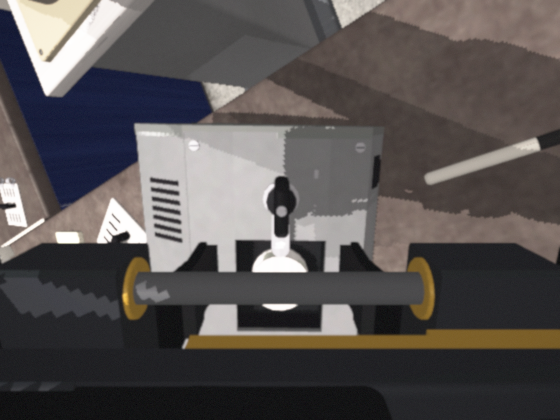

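```bash
python3 - <<'E'
from h import *
p=np.array([.5188,.236,.0870,np.radians(-115.1)]);np.save("p.npy",p)
M=Rp(p[3])
ax=lambda y,z:np.column_stack([np.cross(y,z),y,z])
for h in (.06,.0255): delta(ax(-M[:,0],-M[:,2]),p[:3]+M@[-.004,-.063,h])
E
```

```text
t 2.3167 shift [-0.0173 -0.0365 -0.069 ] rotvec [-0.0009  0.0002 -0.011 ]
t 2.3167 shift [-0.0246 -0.0521 -0.0989] rotvec [-0.0009  0.0002 -0.011 ]
```

Call:
arm_command(xyz=[[-0.006,-0.012,-0.023],[-0.012,-0.024,-0.046],[-0.0173,-0.0365,-0.069],[-0.02,-0.042,-0.08],[-0.0225,-0.047,-0.09],[-0.0246,-0.0521,-0.0989],[-0.0246,-0.0521,-0.0989],[-0.0246,-0.0521,-0.0989]], rot=[[0,0,-0.004],[0,0,-0.008],[0,0,-0.011],[0,0,-0.011],[0,0,-0.011],[0,0,-0.011],[0,0,-0.011],[0,0,-0.011]])

```text
time: 2.98
ee_pos: [0.4694, 0.2767, 0.107]
eef_rot: [0.211, 0.943, -0.252, -0.056]
ft_force: [0.5, 0.4, 1.1]
width: 0.0606
grip_force: 0.0
```

Call:
arm_command(xyz=[[0,0,0],[0,0,0],[0,0,0],[0,0,0],[0,0,0],[0,0,0],[0,0,0],[0,0,0]], rot=[[0,0,0],[0,0,0],[0,0,0],[0,0,0],[0,0,0],[0,0,0],[0,0,0],[0,0,0]], grip=0, squeeze=25)

```text
time: 3.65
ee_pos: [0.4695, 0.2766, 0.1066]
eef_rot: [0.211, 0.943, -0.252, -0.056]
ft_force: [6.5, 11.2, -8.1]
width: 0.0157
grip_force: 7.8
```

```bash
python3 - <<'E'
from h import *
s=r.read_state(); p=np.load("p.npy");M=Rp(p[3])
print(s["width"],s["grip_force"],"F pump axes",(M.T@s["ft_force"]).round(1),"torque",(M.T@s["torque"]).round(2),s["ee_pos"].round(4),s["joint_positions"].round(2))
print("tcp in pump mm",(M.T@(s["ee_pos"]-p[:3])*1000).round(1))
E=R.from_quat(s["eef_rot"]).as_matrix();print((M.T@E).round(3))
E
```

```text
0.015686771976989904 7.779833078384399 F pump axes [-15.2   1.2  -0.6] torque [ 0.16  4.05 -0.07] [0.4695 0.2766 0.1066] [-0.81  0.61  0.11  1.43  0.14  1.59  0.39]
tcp in pump mm [ -4.  -61.9  24.9]
[[-0.002 -1.    -0.001]
 [-1.     0.002 -0.001]
 [ 0.001  0.001 -1.   ]]
```

Call:
arm_command(xyz=[[0.0004,0.0008,-0.0005],[0.0008,0.0017,-0.0011],[0.0008,0.0017,-0.0011],[0.0008,0.0017,-0.0011]], rot=[[0,0,0],[0,0,0],[0,0,0],[0,0,0]])

```text
time: 3.98
ee_pos: [0.4702, 0.2783, 0.1055]
eef_rot: [0.211, 0.943, -0.252, -0.056]
ft_force: [2.5, 3.0, -0.9]
width: 0.0115
grip_force: 25.0
```

```bash
cat >> h.py <<'E'
def st():
    s=r.read_state(); p=np.load("p.npy");M=Rp(p[3])
    print("t",s["time"],"width",s["width"].__round__(4),s["grip_force"].__round__(1),"F pump",(M.T@s["ft_force"]).round(1),"torque",(M.T@s["torque"]).round(2),s["ee_pos"].round(4),s["joint_positions"].round(2))
    print("tcp in pump mm",(M.T@(s["ee_pos"]-p[:3])*1000).round(1), "tool y,z",(M.T@R.from_quat(s["eef_rot"]).as_matrix()).round(3)[:,1:].T.tolist())
E
python3 -c "
from h import *
st();p=np.load('p.npy');print(Rp(p[3]).round(4).tolist())"
```

```text
t 3.9833 width 0.0115 25.0 F pump [-3.8  1.   1.2] torque [0.17 1.3  0.03] [0.4702 0.2783 0.1055] [-0.82  0.61  0.11  1.42  0.14  1.59  0.39]
tcp in pump mm [ -6.1 -61.9  24.9] tool y,z [[-1.0, 0.001, 0.0], [-0.0, -0.001, -1.0]]
[[-0.3674, 0.9056, 0.2121], [-0.7842, -0.4242, 0.4528], [0.5, 0.0, 0.866]]
```

Call:
arm_command(xyz=[[0.0002,0.0004,-0.0002],[0.0002,0.0004,-0.0002],[0.0002,0.0004,-0.0002],[0.0002,0.0004,-0.0002],[0.0002,0.0004,-0.0002],[0.0002,0.0004,-0.0002],[0.0002,0.0004,-0.0002],[0.0002,0.0004,-0.0002]], rot=[[0,0,0],[0,0,0],[0.0212,0.0453,0.0866],[0.0424,0.0906,0.1732],[0.0636,0.1358,0.2598],[0.0848,0.1811,0.3464],[0.1061,0.2264,0.433],[0.1061,0.2264,0.433]], squeeze=60)

```text
time: 4.65
ee_pos: [0.4704, 0.2789, 0.1052]
eef_rot: [-0.031, 0.966, -0.23, -0.118]
ft_force: [1.7, 4.4, -2.6]
width: 0.0113
grip_force: 60.0
```

```bash
python3 -c "
from h import *
st()"
```

```text
t 4.65 width 0.0113 60.0 F pump [-5.3 -0.3  0.1] torque [-0.05  1.75  0.06] [0.4704 0.2789 0.1052] [-0.75  0.61  0.01  1.41  0.19  1.6   0.86]
tcp in pump mm [ -6.8 -62.1  24.9] tool y,z [[-0.876, -0.483, 0.001], [-0.001, -0.001, -1.0]]
```

Call:
arm_command(xyz=[[0.0002,0.0005,-0.0003],[0.0002,0.0005,-0.0003],[0.0002,0.0005,-0.0003],[0.0002,0.0005,-0.0003],[0.0002,0.0005,-0.0003],[0.0002,0.0005,-0.0003],[0.0002,0.0005,-0.0003],[0.0002,0.0005,-0.0003],[0.0002,0.0005,-0.0003],[0.0002,0.0005,-0.0003],[0.0002,0.0005,-0.0003],[0.0002,0.0005,-0.0003]], rot=[[0.0233,0.0498,0.0953],[0.0467,0.0996,0.1905],[0.07,0.1494,0.2858],[0.0933,0.1992,0.381],[0.1167,0.249,0.4763],[0.14,0.2988,0.5716],[0.1633,0.3487,0.6668],[0.1866,0.3985,0.7621],[0.21,0.4483,0.8573],[0.2269,0.4845,0.9266],[0.2269,0.4845,0.9266],[0.2269,0.4845,0.9266]])

```text
time: 5.65
ee_pos: [0.4696, 0.2801, 0.1048]
eef_rot: [-0.517, 0.816, -0.139, -0.219]
ft_force: [-2.1, 5.5, -3.9]
width: 0.0114
grip_force: 60.0
```

```bash
python3 -c "
from h import *
st()"
```

```text
t 5.65 width 0.0114 60.0 F pump [-5.5 -4.3 -1.3] torque [-1.02  1.74  0.06] [0.4696 0.2801 0.1048] [-0.61  0.62 -0.2   1.4   0.28  1.63  1.85]
tcp in pump mm [ -7.6 -63.3  24.9] tool y,z [[-0.004, -1.0, 0.002], [0.0, -0.002, -1.0]]
```

Call:
arm_command(xyz=[[0,0,0],[0,0,0],[0,0,0],[0.004,0.009,0.0173],[0.0106,0.0226,0.0433],[0.017,0.0362,0.0693],[0.0233,0.0498,0.0953],[0.0276,0.0589,0.1126],[0.0276,0.0589,0.1126],[0.0276,0.0589,0.1126]], rot=[[0,0,0],[0,0,0],[0,0,0],[0,0,0],[0,0,0],[0,0,0],[0,0,0],[0,0,0],[0,0,0],[0,0,0]], grip=0.6)

```text
time: 6.48
ee_pos: [0.4985, 0.3381, 0.2181]
eef_rot: [-0.517, 0.816, -0.14, -0.218]
ft_force: [-0.4, -0.3, -0.2]
width: 0.0523
grip_force: 0.0
```

```bash
python3 - <<'E'
from h import *
p=np.load("p.npy"); p[:3]+=Rp(p[3])@[-.003,-.001,0]; np.save("p.npy",p); st()
M=Rp(p[3])
PL["clamp_tip"]=(-48,-63,13)
im,T=snap("wrist","w2"); o=obs("wrist",T,PL,p=p,tilt=np.pi/6,rad=.03)
im,T=snap("top"); o+=obs("top",T,PL,p=p,tilt=np.pi/6,rad=.03)
im,T=snap("scene"); o+=obs("scene",T,PL,p=p,tilt=np.pi/6,rad=.03)
for l,P in o: print(l,(M.T@(P-p[:3])*1000).round(1)-PL[l])
E
```

```text
t 6.4833 width 0.0523 0.0 F pump [ 0.3 -0.2 -0.3] torque [-0.12  0.63  0.08] [0.4985 0.3381 0.2181] [-0.67  0.67 -0.19  1.08  0.27  1.9   1.88]
tcp in pump mm [ -4.1 -60.7 155.4] tool y,z [[-0.004, -1.0, -0.001], [-0.0, 0.001, -1.0]]
pump_front [ 3.7  1.6 -3.1]
clamp_grip [ 2.7 -4.1 -0.4]
clamp_tip [ 4.7 -1.6  2.2]
pin_low [ 1.1 -4.1 -2.7]
pin_top [ 5.6 -5.2 -3.9]
pump_front [ 1.7  2.4 -2.1]
clamp_tip [-0.3  1.1 -1.7]
pin_low [-0.9  3.9  1.6]
pin_top [ 3.   3.5 -2.4]
pump_front [ 2.9  6.1 -0.2]
clamp_grip [ 1.4  4.9 -2.1]
pin_low [ 2.3  0.8 -0.3]
pin_top [2.  0.5 2.1]
```

View pics/w2.png

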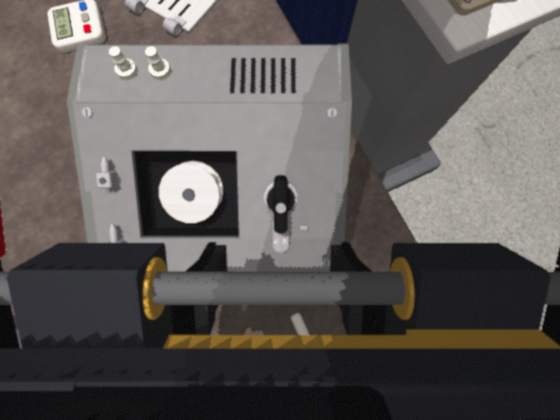

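```bash
cat >> h.py <<'E'
ax=lambda y,z:np.column_stack([np.cross(y,z),y,z])
def rows(Rt,pt,n):
    s=r.read_state(); Rc=R.from_quat(s["eef_rot"]); d=np.array(pt)-s["ee_pos"]; v=(R.from_matrix(Rt)*Rc.inv()).as_rotvec()
    print("shift",d.round(4),"rotvec",v.round(4),"rows>=",max(np.linalg.norm(d)/.0417,np.linalg.norm(v)/.125).__round__(1))
    print([(d*k/n).round(3).tolist() for k in range(1,n+1)]);print([(v*k/n).round(3).tolist() for k in range(1,n+1)])
E
python3 - <<'E'
from h import *
p=np.load("p.npy"); p[:3]+=Rp(p[3])@[.001,.0007,-.0005]; np.save("p.npy",p)
q=np.load("q.npy"); G=Rp(q[3],0)
rows(ax(G[:,1],np.array([0,0,-1.])),q[:3]+[0,0,.18],20)
E
```

```text
shift [-0.0552 -0.437  -0.0365] rotvec [ 0.0405 -0.6357 -2.0801] rows>= 17.4
[[-0.003, -0.022, -0.002], [-0.006, -0.044, -0.004], [-0.008, -0.066, -0.005], [-0.011, -0.087, -0.007], [-0.014, -0.109, -0.009], [-0.017, -0.131, -0.011], [-0.019, -0.153, -0.013], [-0.022, -0.175, -0.015], [-0.025, -0.197, -0.016], [-0.028, -0.218, -0.018], [-0.03, -0.24, -0.02], [-0.033, -0.262, -0.022], [-0.036, -0.284, -0.024], [-0.039, -0.306, -0.026], [-0.041, -0.328, -0.027], [-0.044, -0.35, -0.029], [-0.047, -0.371, -0.031], [-0.05, -0.393, -0.033], [-0.052, -0.415, -0.035], [-0.055, -0.437, -0.037]]
[[0.002, -0.032, -0.104], [0.004, -0.064, -0.208], [0.006, -0.095, -0.312], [0.008, -0.127, -0.416], [0.01, -0.159, -0.52], [0.012, -0.191, -0.624], [0.014, -0.222, -0.728], [0.016, -0.254, -0.832], [0.018, -0.286, -0.936], [0.02, -0.318, -1.04], [0.022, -0.35, -1.144], [0.024, -0.381, -1.248], [0.026, -0.413, -1.352], [0.028, -0.445, -1.456], [0.03, -0.477, -1.56], [0.032, -0.509, -1.664], [0.034, -0.54, -1.768], [0.036, -0.572, -1.872], [0.038, -0.604, -1.976], [0.04, -0.636, -2.08]]
```

Call:
arm_command(xyz=[[-0.003,-0.022,0.01],[-0.006,-0.044,0.02],[-0.008,-0.066,0.02],[-0.011,-0.087,0.02],[-0.014,-0.109,0.02],[-0.017,-0.131,0.02],[-0.019,-0.153,0.02],[-0.022,-0.175,0.02],[-0.025,-0.197,0.02],[-0.028,-0.218,0.02],[-0.03,-0.24,0.02],[-0.033,-0.262,0.02],[-0.036,-0.284,0.01],[-0.039,-0.306,0.0],[-0.041,-0.328,-0.01],[-0.044,-0.35,-0.02],[-0.047,-0.371,-0.03],[-0.05,-0.393,-0.035],[-0.052,-0.415,-0.035],[-0.055,-0.437,-0.037]], rot=[[0.002,-0.032,-0.104],[0.004,-0.064,-0.208],[0.006,-0.095,-0.312],[0.008,-0.127,-0.416],[0.01,-0.159,-0.52],[0.012,-0.191,-0.624],[0.014,-0.222,-0.728],[0.016,-0.254,-0.832],[0.018,-0.286,-0.936],[0.02,-0.318,-1.04],[0.022,-0.35,-1.144],[0.024,-0.381,-1.248],[0.026,-0.413,-1.352],[0.028,-0.445,-1.456],[0.03,-0.477,-1.56],[0.032,-0.509,-1.664],[0.034,-0.54,-1.768],[0.036,-0.572,-1.872],[0.038,-0.604,-1.976],[0.04,-0.636,-2.08]], grip=0.6)

```text
time: 9.05
ee_pos: [0.4429, -0.1003, 0.1809]
eef_rot: [0.485, 0.874, 0.0, 0.001]
ft_force: [0.2, 0.6, -0.2]
width: 0.0523
grip_force: 0.0
```

Call:
arm_command(xyz=[[0,0,0],[0,0,0],[0,0,0]], rot=[[0,0,0],[0,0,0],[0,0,0]])

```text
time: 9.3
ee_pos: [0.4433, -0.0985, 0.1809]
eef_rot: [0.482, 0.876, -0.0, 0.0]
ft_force: [0.3, 0.8, -0.7]
width: 0.0523
grip_force: 0.0
```

```bash
python3 - <<'E'
from h import *
q=np.load("q.npy"); o=[]
print(r.read_state()["joint_positions"].round(2),r.read_state()["time"])
for c,n in (("wrist","w3"),("top",None)):
    im,T=snap(c,n); o+=obs(c,T,GL,p=q,tilt=0,rad=.03)
q2=fit(o,GL,q,0); np.save("q2.npy",q2)
G=Rp(q2[3],0)
delta(ax(G[:,1],np.array([0,0,-1.])),q2[:3]+[0,0,.18]);delta(ax(G[:,1],np.array([0,0,-1.])),[*q2[:2],.01])
E
```

```text
[-0.16 -0.03  0.27  1.96  0.01  1.21  0.68] 9.3
pos [ 4.415e-01 -9.600e-02 -2.000e-04] yaw deg -58.97
   guard [ 1.7 -0.3 -1.3]
   guard_grip [-0.6 -0.2  0.6]
   knuckle_low [ 6.6 -5.5  3.2]
   knuckle_top [ 0.7  0.1 -1.6]
   guard [ 0.6 -2.2 -0.7]
   guard_grip [-0.7  4.1  3.2]
   knuckle_low [-3.4  2.5 -3.5]
   knuckle_top [-2.5  0.5  0.6]
t 9.8 shift [-0.0016  0.003  -0.0009] rotvec [ 0.0005 -0.0003 -0.0217]
t 9.8 shift [-0.0016  0.003  -0.1706] rotvec [ 0.0005 -0.0003 -0.0217]
```

View pics/w3.png

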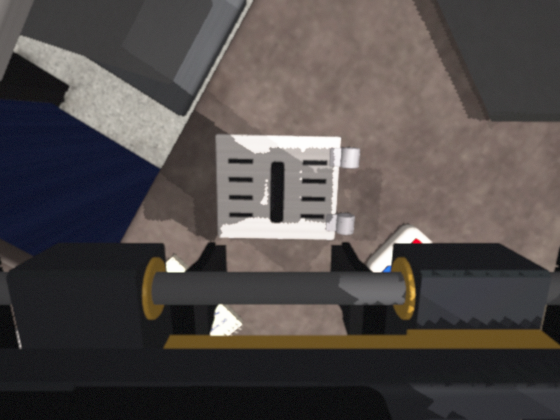

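Call:
arm_command(xyz=[[-0.001,0.001,-0.03],[-0.001,0.002,-0.06],[-0.001,0.002,-0.09],[-0.001,0.002,-0.12],[-0.001,0.002,-0.145],[-0.001,0.002,-0.16],[-0.001,0.002,-0.17],[-0.001,0.002,-0.17],[-0.001,0.002,-0.17]], rot=[[0,0,-0.01],[0,0,-0.01],[0,0,-0.01],[0,0,-0.01],[0,0,-0.01],[0,0,-0.01],[0,0,-0.01],[0,0,-0.01],[0,0,-0.01]])

```text
time: 10.55
ee_pos: [0.4423, -0.0972, 0.011]
eef_rot: [0.487, 0.873, -0.0, -0.0]
ft_force: [-0.4, -0.1, -0.2]
width: 0.0523
grip_force: 0.0
```

Call:
arm_command(xyz=[[0,0,0],[0,0,0],[0,0,0],[0,0,0],[0,0,0],[0,0,0],[0,0,0],[0,0,0]], rot=[[0,0,0],[0,0,0],[0,0,0],[0,0,0],[0,0,0],[0,0,0],[0,0,0],[0,0,0]], grip=0, squeeze=45)

```text
time: 11.22
ee_pos: [0.4421, -0.0972, 0.0108]
eef_rot: [0.487, 0.873, -0.0, 0.0]
ft_force: [-0.8, -0.6, 2.5]
width: 0.0124
grip_force: 45.0
```

```bash
python3 - <<'E'
from h import *
st()
p=np.load("p.npy"); M=Rp(p[3]); print(p)
s=r.read_state(); z0=s["ee_pos"][2]
tgt=lambda dx,dz:p[:3]+M@[-.004+dx,.025,z0+dz]
rows(ax(M[:,1],-M[:,2]),tgt(.028,.06),10)
print(tgt(.028,.06),tgt(.028,.01))
E
```

```text
t 11.2167 width 0.0124 45.0 F pump [ 2.  -0.4  1.7] torque [-0.14 -0.12  0.05] [ 0.4421 -0.0972  0.0108] [-0.14  0.21  0.27  2.13 -0.07  0.82  0.73]
tcp in pump mm [ 253.3   72.2 -232.6] tool y,z [[-0.725, 0.548, 0.418], [-0.5, -0.0, -0.866]]
[ 0.51915701  0.23746936  0.08556699 -2.00887397]
shift [0.1059 0.3372 0.1481] rotvec [-0.544  -0.0316 -0.9673] rows>= 9.2
[[0.011, 0.034, 0.015], [0.021, 0.067, 0.03], [0.032, 0.101, 0.044], [0.042, 0.135, 0.059], [0.053, 0.169, 0.074], [0.064, 0.202, 0.089], [0.074, 0.236, 0.104], [0.085, 0.27, 0.118], [0.095, 0.304, 0.133], [0.106, 0.337, 0.148]]
[[-0.054, -0.003, -0.097], [-0.109, -0.006, -0.193], [-0.163, -0.009, -0.29], [-0.218, -0.013, -0.387], [-0.272, -0.016, -0.484], [-0.326, -0.019, -0.58], [-0.381, -0.022, -0.677], [-0.435, -0.025, -0.774], [-0.49, -0.028, -0.871], [-0.544, -0.032, -0.967]]
[0.54798719 0.24008065 0.15884531] [0.5373822  0.21744143 0.11554404]
```

Call:
arm_command(xyz=[[0,0,0.02],[0,0,0.05],[0,0,0.085],[0,0,0.12],[0.005,0.016,0.155],[0.015,0.048,0.18],[0.025,0.08,0.19],[0.035,0.111,0.2],[0.045,0.143,0.2],[0.055,0.175,0.2],[0.065,0.207,0.2],[0.075,0.238,0.2],[0.085,0.27,0.2],[0.095,0.302,0.2],[0.104,0.33,0.19],[0.106,0.337,0.17],[0.106,0.337,0.148],[0.106,0.337,0.148],[0.106,0.337,0.148]], rot=[[0,0,0],[0,0,0],[0,0,0],[0,0,0],[-0.03,-0.002,-0.053],[-0.08,-0.005,-0.143],[-0.13,-0.008,-0.232],[-0.18,-0.01,-0.321],[-0.23,-0.013,-0.41],[-0.281,-0.016,-0.499],[-0.331,-0.019,-0.589],[-0.381,-0.022,-0.678],[-0.431,-0.025,-0.767],[-0.481,-0.028,-0.856],[-0.531,-0.031,-0.945],[-0.544,-0.032,-0.967],[-0.544,-0.032,-0.967],[-0.544,-0.032,-0.967],[-0.544,-0.032,-0.967]])

```text
time: 12.8
ee_pos: [0.5475, 0.2393, 0.1577]
eef_rot: [0.815, 0.518, -0.22, 0.139]
ft_force: [0.8, 0.7, -1.3]
width: 0.0122
grip_force: 45.0
```

```bash
python3 - <<'E'
from h import *
st()
p=np.load("p.npy"); M=Rp(p[3])
o=[]
for c in ("wrist","top","scene"):
    im,T=snap(c,"g_"+c)
    for l in ("knuckle_low","knuckle_top","pin_low","pin_top"):
        for d in r.spot_point(l,c)[:2]:
            if d["conf"]>.3: print(c,l,round(d["conf"],2),(M.T@(w(T,d["at"])-p[:3])*1000).round(1))
a=cv2.imread("pics/g_wrist.png");b=cv2.imread("pics/g_scene.png");b=cv2.resize(b[150:270,130:290],(560,420),interpolation=cv2.INTER_CUBIC)
cv2.imwrite("pics/g.png",cv2.resize(np.hstack([a,b]),(800,300)))
E
```

```text
t 12.8 width 0.0122 45.0 F pump [-1.5  0.5 -0.7] torque [-0.01  0.7  -0.  ] [0.5475 0.2393 0.1577] [-0.66  0.65  0.05  1.24  0.22  1.72 -1.07]
tcp in pump mm [24.2 24.9 69.3] tool y,z [[-0.001, 1.0, -0.001], [0.003, -0.001, -1.0]]
wrist knuckle_low 0.68 [-21.   92.1  69.2]
wrist pin_low 0.94 [-45.9  92.8   6.1]
top knuckle_low 0.68 [ 604.4    3.4 -442.3]
top knuckle_low 0.65 [-17.4  98.7  71.1]
top knuckle_top 0.93 [ 560.    -2.4 -415.4]
top knuckle_top 0.61 [45.7 95.8 70.1]
top pin_low 0.68 [-47.5  97.4  10.3]
top pin_top 0.69 [21.8 93.3  8.8]
scene knuckle_low 0.67 [-15.7  95.3  73.1]
scene knuckle_low 0.59 [24.3 31.3 90.1]
scene knuckle_top 0.81 [51.1 97.1 73.6]
scene knuckle_top 0.75 [ 303.8  383.9 -265.9]
scene pin_low 0.97 [-42.6  94.8   5.8]
scene pin_top 0.86 [22.3 94.4  8.9]
```

View pics/g.png

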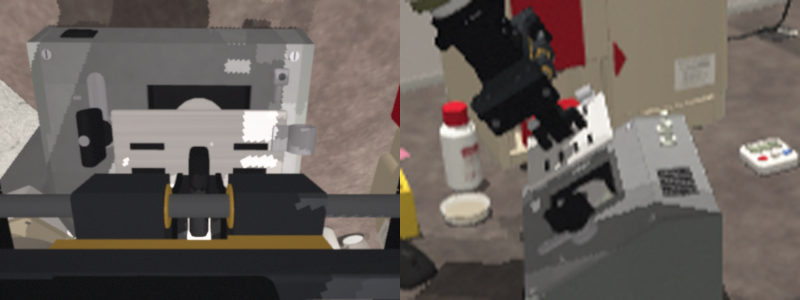

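Call:
arm_command(xyz=[[-0.0042,-0.0091,-0.0173],[-0.0085,-0.0181,-0.0346],[-0.0106,-0.0226,-0.0433],[-0.0117,-0.0249,-0.0476],[-0.0117,-0.0249,-0.0476],[-0.0117,-0.0249,-0.0476]], rot=[[0,0,0],[0,0,0],[0,0,0],[0,0,0],[0,0,0],[0,0,0]])

```text
time: 14.05
ee_pos: [0.5367, 0.2154, 0.1117]
eef_rot: [0.815, 0.519, -0.218, 0.139]
ft_force: [1.2, 0.9, -1.9]
width: 0.0125
grip_force: 45.0
```

```bash
python3 - <<'E'
from h import *
st()
p=np.load("p.npy"); M=Rp(p[3])
for c in ("wrist","top","scene"):
    im,T=snap(c,"g2_"+c)
    for l in ("knuckle_low","knuckle_top","pin_low","pin_top"):
        for d in r.spot_point(l,c)[:2]:
            P=(M.T@(w(T,d["at"])-p[:3])*1000).round(1)
            if d["conf"]>.3 and abs(P[2])<60: print(c,l,round(d["conf"],2),P)
E
```

```text
t 14.05 width 0.0125 45.0 F pump [-2.1  0.7 -1. ] torque [-0.04  0.71  0.02] [0.5367 0.2154 0.1117] [-0.65  0.64  0.05  1.35  0.23  1.6  -1.08]
tcp in pump mm [23.9 25.3 16.4] tool y,z [[-0.0, 1.0, 0.001], [-0.001, 0.001, -1.0]]
wrist knuckle_low 0.91 [-20.2  88.7  15.6]
wrist pin_low 0.67 [-46.9  92.5   4.7]
wrist pin_top 0.87 [22.8 90.1  4. ]
top knuckle_low 0.67 [-17.7 100.1  15.2]
top knuckle_top 0.91 [44.9 95.  13.1]
top pin_low 0.75 [-47.9  99.7   9.2]
top pin_top 0.91 [20.3 94.8  9.3]
scene knuckle_low 0.65 [-18.9  97.9  16.2]
scene knuckle_top 0.88 [49.1 95.3 16.9]
scene pin_low 0.97 [-45.3  94.8   9.4]
```

Call:
arm_command(xyz=[[-0.0004,-0.0009,-0.0017],[-0.0008,-0.0018,-0.0035],[-0.0011,-0.0023,-0.0043],[-0.0013,-0.0027,-0.0052],[-0.0015,-0.0032,-0.0061],[-0.0015,-0.0032,-0.0061]], rot=[[0,0,0],[0,0,0],[0,0,0],[0,0,0],[0,0,0],[0,0,0]])

```text
time: 15.3
ee_pos: [0.5354, 0.2127, 0.1067]
eef_rot: [0.815, 0.519, -0.217, 0.139]
ft_force: [-0.1, 3.4, 9.6]
width: 0.0121
grip_force: 45.0
```

```bash
python3 -c "
from h import *
st()"
```

```text
t 15.3 width 0.0121 45.0 F pump [ 2.2 -1.6  9.9] torque [-0.5  -0.17  0.02] [0.5354 0.2127 0.1067] [-0.64  0.64  0.05  1.37  0.23  1.59 -1.09]
tcp in pump mm [24.  25.2 10.5] tool y,z [[-0.0, 1.0, 0.002], [-0.002, 0.002, -1.0]]
```

Call:
arm_command(xyz=[[0.0003,0.0007,0.0014],[0.0003,0.0007,0.0014],[0.001,0.0023,0.0004],[0.0018,0.0039,-0.0006],[0.0025,0.0054,-0.0016],[0.0032,0.007,-0.0026],[0.004,0.0086,-0.0036],[0.0047,0.0101,-0.0046],[0.0054,0.0117,-0.0056],[0.0054,0.0117,-0.0056]], rot=[[0,0,0],[0,0,0],[0,0,0],[0,0,0],[0,0,0],[0,0,0],[0,0,0],[0,0,0],[0,0,0],[0,0,0]])

```text
time: 16.13
ee_pos: [0.5408, 0.2238, 0.0996]
eef_rot: [0.815, 0.518, -0.218, 0.139]
ft_force: [1.4, 1.6, 5.2]
width: 0.0123
grip_force: 45.0
```

```bash
python3 - <<'E'
from h import *
st()
p=np.load("p.npy"); M=Rp(p[3])
for c in ("wrist","top","scene"):
    im,T=snap(c,"g3_"+c)
    for l in ("knuckle_low","knuckle_top","pin_low","pin_top"):
        for d in r.spot_point(l,c)[:2]:
            P=(M.T@(w(T,d["at"])-p[:3])*1000).round(1)
            if d["conf"]>.3 and abs(P[2])<60: print(c,l,round(d["conf"],2),P)
a=cv2.imread("pics/g3_wrist.png")[30:240,280:560];b=cv2.imread("pics/g3_top.png")[140:215,180:280]
z=lambda i:cv2.resize(i,(400,300),interpolation=cv2.INTER_CUBIC)
cv2.imwrite("pics/g3.png",np.hstack([z(a),z(b)]))
E
```

```text
t 16.1333 width 0.0123 45.0 F pump [0.8 0.6 5.5] torque [-0.07  0.29  0.05] [0.5408 0.2238 0.0996] [-0.65  0.67  0.05  1.34  0.23  1.6  -1.09]
tcp in pump mm [ 9.8 25.4 10.6] tool y,z [[-0.0, 1.0, 0.001], [-0.0, 0.001, -1.0]]
wrist knuckle_low 0.57 [-33.8  89.5   9.7]
wrist pin_low 0.94 [-45.3  92.8   6.9]
top knuckle_low 0.79 [-32.9  98.7   9.6]
top knuckle_top 0.82 [29.9 94.4  8.7]
top pin_low 0.61 [-49.2  96.4  12.5]
top pin_top 0.73 [22.6 96.8  7.5]
scene knuckle_low 0.86 [-29.6  99.5   9.3]
scene knuckle_top 0.6 [29.8 91.6 10.7]
scene pin_low 0.95 [-45.6  93.4  12.1]
scene pin_top 0.96 [22.9 93.5 11.3]
```

View pics/g3.png

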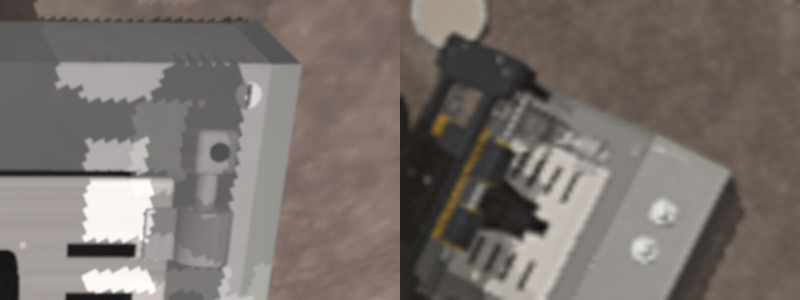

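Call:
arm_command(xyz=[[0.0005,0.001,-0.0002],[0.0008,0.0018,-0.0007],[0.0012,0.0026,-0.0012],[0.0016,0.0033,-0.0017],[0.0019,0.0041,-0.0022],[0.0023,0.0049,-0.0027],[0.0027,0.0057,-0.0032],[0.0027,0.0057,-0.0032]], rot=[[0,0,0],[0,0,0],[0,0,0],[0,0,0],[0,0,0],[0,0,0],[0,0,0],[0,0,0]])

```text
time: 17.55
ee_pos: [0.5431, 0.2292, 0.0962]
eef_rot: [0.815, 0.518, -0.219, 0.139]
ft_force: [0.9, 1.8, 5.0]
width: 0.0125
grip_force: 45.0
```

```bash
python3 -c "
from h import *
st()"
```

```text
t 17.55 width 0.0125 45.0 F pump [0.8 0.1 5.4] torque [-0.1   0.16  0.04] [0.5431 0.2292 0.0962] [-0.65  0.68  0.05  1.32  0.22  1.6  -1.1 ]
tcp in pump mm [ 3.1 25.2 10.5] tool y,z [[-0.0, 1.0, 0.0], [0.0, 0.0, -1.0]]
```

Call:
arm_command(xyz=[[0.0004,0.0008,-0.0005],[0.0007,0.0016,-0.001],[0.0011,0.0024,-0.0015],[0.0015,0.0031,-0.002],[0.0018,0.0039,-0.0025],[0.0022,0.0047,-0.003],[0.0026,0.0055,-0.0035],[0.0029,0.0063,-0.004],[0.0033,0.0071,-0.0045],[0.0037,0.0078,-0.005],[0.0037,0.0078,-0.005]], rot=[[0,0,0],[0,0,0],[0,0,0],[0,0,0],[0,0,0],[0,0,0],[0,0,0],[0,0,0],[0,0,0],[0,0,0],[0,0,0]])

```text
time: 18.47
ee_pos: [0.546, 0.2343, 0.0928]
eef_rot: [0.815, 0.517, -0.221, 0.14]
ft_force: [-8.4, -6.9, 16.4]
width: 0.0121
grip_force: 45.3
```

```bash
python3 -c "
from h import *
st()"
```

```text
t 18.4667 width 0.0121 45.3 F pump [16.7 -4.7  9.3] torque [-0.92 -3.08 -0.52] [0.546  0.2343 0.0928] [-0.66  0.7   0.05  1.3   0.22  1.61 -1.1 ]
tcp in pump mm [-3.8 25.7 10.5] tool y,z [[0.003, 1.0, -0.001], [0.006, -0.001, -1.0]]
```

```bash
python3 - <<'E'
from h import *
p=np.load("p.npy"); M=Rp(p[3])
for c in ("wrist","scene"):
    im,T=snap(c,"g4_"+c)
    for l in ("knuckle_low","knuckle_top","pin_low","pin_top","guard"):
        for d in r.spot_point(l,c)[:2]:
            P=(M.T@(w(T,d["at"])-p[:3])*1000).round(1)
            if d["conf"]>.3 and abs(P[2])<60: print(c,l,round(d["conf"],2),P)
a=cv2.imread("pics/g4_wrist.png")[30:240,280:560];b=cv2.imread("pics/g4_scene.png")[180:270,160:280]
z=lambda i:cv2.resize(i,(400,300),interpolation=cv2.INTER_CUBIC)
cv2.imwrite("pics/g4.png",np.hstack([z(a),z(b)]))
E
```

```text
wrist knuckle_low 0.67 [-47.7  93.3   8.8]
wrist pin_low 0.58 [-44.8  93.2   3.8]
wrist guard 0.74 [-7.1 24.7  0.1]
scene knuckle_low 0.88 [-42.3  99.9  10.4]
scene knuckle_top 0.88 [20.9 95.3 11. ]
scene pin_low 0.57 [-42.7  90.3  10.6]
scene pin_top 0.83 [24.8 92.9 15. ]
scene guard 0.81 [-9.5 27.4  1.3]
```

View pics/g4.png

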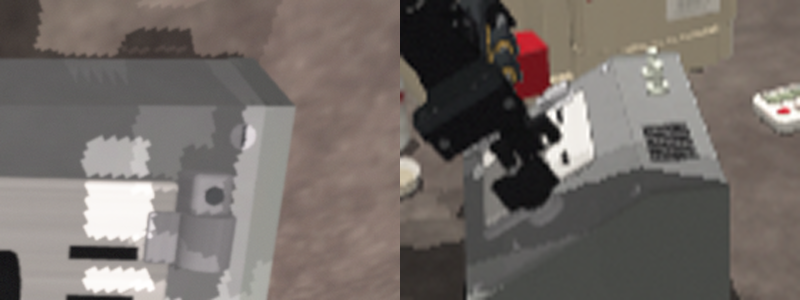

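Call:
arm_command(xyz=[[-0.0009,-0.002,0.0012],[-0.0009,-0.002,0.0012]], rot=[[0,0,0],[0,0,0]])

```text
time: 19.23
ee_pos: [0.5458, 0.2339, 0.0931]
eef_rot: [0.815, 0.518, -0.219, 0.139]
ft_force: [-0.9, -2.1, 9.2]
width: 0.0127
grip_force: 45.2
```

Call:
arm_command(xyz=[[0,0,0],[0,0,0],[0,0,0],[0,0,0],[0.0021,0.0045,0.0087],[0.0085,0.018,0.0346],[0.015,0.0317,0.0606],[0.0212,0.0453,0.0866],[0.0276,0.0589,0.1126],[0.0276,0.0589,0.1126]], rot=[[0,0,0],[0,0,0],[0,0,0],[0,0,0],[0,0,0],[0,0,0],[0,0,0],[0,0,0],[0,0,0],[0,0,0]], grip=0.5)

```text
time: 20.07
ee_pos: [0.5748, 0.2976, 0.2103]
eef_rot: [0.815, 0.52, -0.214, 0.138]
ft_force: [0.4, 0.7, 1.0]
width: 0.0429
grip_force: 0.0
```

```bash
python3 - <<'E'
from h import *
st()
p=np.load("p.npy"); M=Rp(p[3])
for c in ("wrist","scene","top"):
    im,T=snap(c,"g5_"+c)
    for l in ("knuckle_low","knuckle_top","pin_low","pin_top","guard","clamp_grip","clamp_tip"):
        for d in r.spot_point(l,c)[:2]:
            P=(M.T@(w(T,d["at"])-p[:3])*1000).round(1)
            if d["conf"]>.3 and abs(P[2])<60: print(c,l,round(d["conf"],2),P)
# flip 180 about tool z and shift to above clamp
rows(ax(-M[:,1],-M[:,2]),p[:3]+M@[-.004,-.063,.124],2)
E
```

```text
t 20.0667 width 0.0429 0.0 F pump [-0.2  0.1  1.3] torque [-0.06  0.53 -0.01] [0.5748 0.2976 0.2103] [-0.7   0.75  0.05  0.97  0.21  1.88 -1.07]
tcp in pump mm [ -5.2  24.9 147. ] tool y,z [[-0.001, 1.0, 0.004], [-0.007, 0.004, -1.0]]
wrist knuckle_low 0.76 [-46.1  92.2   9.4]
wrist knuckle_top 0.76 [22.9 93.5 12.9]
wrist pin_low 0.84 [-44.1  90.5   5.9]
wrist guard 0.82 [-2.1 26.2  0.3]
wrist clamp_grip 0.87 [  0.1 -66.2  43. ]
wrist clamp_tip 0.9 [-46.6 -61.7  16.9]
scene knuckle_low 0.87 [-41.9 101.6   7.7]
scene knuckle_top 0.73 [22.2 93.9 10.7]
scene pin_low 0.74 [-45.3  92.1  10.2]
scene pin_top 0.72 [21.4 94.8 11. ]
scene guard 0.92 [-3.3 23.4  1.1]
scene clamp_grip 0.61 [ -2.6 -59.7  43.9]
scene clamp_tip 0.79 [-46.4 -61.6  15.9]
top knuckle_low 0.57 [-47.2  99.7  11.2]
top knuckle_top 0.89 [21.  97.7  5.8]
top pin_low 0.68 [-49.7  98.2  11.1]
top pin_top 0.94 [21.7 95.7  8.3]
top guard 0.72 [-3.6 27.   0.9]
top clamp_grip 0.43 [ -2.5 -57.7  39.6]
top clamp_tip 0.45 [-50.7 -60.4  15.3]
top clamp_tip 0.4 [-47.1  98.3  10.1]
shift [-0.0836  0.0296 -0.014 ] rotvec [0.6657 1.4227 2.7203] rows>= 25.1
[[-0.042, 0.015, -0.007], [-0.084, 0.03, -0.014]]
[[0.333, 0.711, 1.36], [0.666, 1.423, 2.72]]
```

View pics/g5_wrist.png

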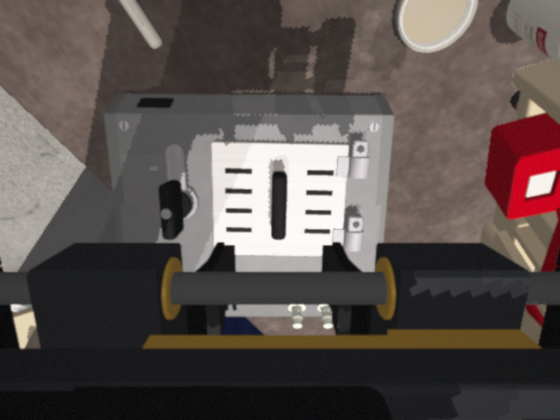

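Call:
arm_command(xyz=[[-0.005,0.002,0],[-0.01,0.004,0],[-0.015,0.006,0],[-0.02,0.008,0],[-0.025,0.01,0],[-0.03,0.012,0],[-0.035,0.013,0],[-0.04,0.014,0],[-0.045,0.016,0],[-0.05,0.018,0],[-0.055,0.02,0],[-0.06,0.022,0],[-0.065,0.024,0],[-0.07,0.026,-0.002],[-0.075,0.028,-0.004],[-0.08,0.029,-0.008],[-0.0836,0.0296,-0.012],[-0.0836,0.0296,-0.014],[-0.0836,0.0296,-0.014],[-0.0836,0.0296,-0.014]], rot=[[0.0254,0.0543,0.1039],[0.0508,0.1086,0.2078],[0.0762,0.163,0.3117],[0.1016,0.2173,0.4156],[0.127,0.2716,0.5195],[0.1524,0.326,0.6234],[0.1778,0.38,0.7273],[0.2032,0.4346,0.8312],[0.2286,0.489,0.9351],[0.2545,0.5435,1.039],[0.28,0.598,1.143],[0.3054,0.652,1.2468],[0.331,0.7066,1.3507],[0.3563,0.761,1.4546],[0.3818,0.8153,1.5585],[0.407,0.8696,1.6624],[0.4327,0.924,1.7663],[0.458,0.9783,1.87],[0.4836,1.0327,1.974],[0.509,1.087,2.078]], grip=0.35)

```text
time: 22.93
ee_pos: [0.4899, 0.3234, 0.1909]
eef_rot: [-0.19, 0.947, -0.208, -0.154]
ft_force: [-0.0, -1.4, 0.4]
width: 0.0307
grip_force: 0.0
```

Call:
arm_command(xyz=[[0,0,0],[0,0,0],[0,0,0],[0,0,0],[0,0,0],[0,0,0],[0,0,0],[0,0,0]], rot=[[0.0254,0.0543,0.1039],[0.0508,0.1086,0.2078],[0.0762,0.163,0.3117],[0.1016,0.2173,0.4156],[0.127,0.2716,0.5195],[0.157,0.336,0.642],[0.157,0.336,0.642],[0.157,0.336,0.642]])

```text
time: 23.6
ee_pos: [0.4899, 0.3234, 0.1909]
eef_rot: [-0.517, 0.816, -0.139, -0.219]
ft_force: [0.4, 0.5, 0.7]
width: 0.0302
grip_force: 0.0
```

```bash
python3 - <<'E'
from h import *
st()
p=np.load("p.npy"); M=Rp(p[3])
rows(ax(-M[:,1],-M[:,2]),p[:3]+M@[-.0045,-.063,.0255],5)
E
```

```text
t 23.6 width 0.0302 0.0 F pump [-0.2  0.1  0.9] torque [-0.13  0.64  0.05] [0.4899 0.3234 0.1909] [-0.43  0.71 -0.58  1.16  0.46  1.89  1.74]
tcp in pump mm [ -4.  -62.9 123.9] tool y,z [[-0.003, -1.0, 0.0], [0.001, -0.0, -1.0]]
shift [-0.0208 -0.0441 -0.0855] rotvec [0.0009 0.0005 0.0024] rows>= 2.4
[[-0.004, -0.009, -0.017], [-0.008, -0.018, -0.034], [-0.012, -0.026, -0.051], [-0.017, -0.035, -0.068], [-0.021, -0.044, -0.085]]
[[0.0, 0.0, 0.0], [0.0, 0.0, 0.001], [0.001, 0.0, 0.001], [0.001, 0.0, 0.002], [0.001, 0.001, 0.002]]
```

Call:
arm_command(xyz=[[-0.004,-0.009,-0.017],[-0.008,-0.018,-0.034],[-0.012,-0.026,-0.051],[-0.017,-0.035,-0.068],[-0.019,-0.04,-0.077],[-0.0208,-0.0441,-0.0855],[-0.0208,-0.0441,-0.0855],[-0.0208,-0.0441,-0.0855]], rot=[[0,0,0],[0,0,0],[0,0,0],[0,0,0],[0,0,0],[0,0,0],[0,0,0],[0,0,0]])

```text
time: 24.27
ee_pos: [0.4692, 0.2796, 0.1059]
eef_rot: [-0.518, 0.815, -0.139, -0.218]
ft_force: [0.1, -0.1, -0.9]
width: 0.0308
grip_force: 0.0
```

Call:
arm_command(xyz=[[0,0,0],[0,0,0],[0,0,0],[0,0,0],[0,0,0],[0,0,0]], rot=[[0,0,0],[0,0,0],[0,0,0],[0,0,0],[0,0,0],[0,0,0]], grip=0, squeeze=25)

```text
time: 24.77
ee_pos: [0.4693, 0.2798, 0.1059]
eef_rot: [-0.518, 0.815, -0.139, -0.218]
ft_force: [1.3, 1.6, 2.9]
width: 0.0119
grip_force: 25.0
```

```bash
python3 -c "
from h import *
st()"
```

```text
t 24.7667 width 0.0119 25.0 F pump [-0.3  0.5  3.5] torque [-0.07  0.67  0.09] [0.4693 0.2798 0.1059] [-0.35  0.69 -0.58  1.39  0.47  1.7   1.71]
tcp in pump mm [ -4.7 -63.1  26.1] tool y,z [[-0.0, -1.0, -0.0], [-0.0, 0.0, -1.0]]
```

Call:
arm_command(xyz=[[0,0,0],[0,0,0],[0,0,0],[0,0,0],[0,0,0],[0,0,0],[0,0,0],[0,0,0],[0,0,0],[0,0,0],[0,0,0],[0,0,0],[0,0,0],[0,0,0],[0,0,0],[0,0,0],[0,0,0]], rot=[[-0.0238,-0.0508,-0.0971],[-0.0476,-0.1016,-0.1943],[-0.0714,-0.1524,-0.2914],[-0.0951,-0.2031,-0.3886],[-0.1189,-0.2539,-0.4857],[-0.1427,-0.3047,-0.5829],[-0.1665,-0.3555,-0.68],[-0.1903,-0.4063,-0.7771],[-0.2141,-0.4571,-0.8743],[-0.2379,-0.5079,-0.9714],[-0.2616,-0.5586,-1.0686],[-0.2854,-0.6094,-1.1657],[-0.3092,-0.6602,-1.2629],[-0.333,-0.711,-1.36],[-0.333,-0.711,-1.36],[-0.333,-0.711,-1.36],[-0.333,-0.711,-1.36]])

```text
time: 26.18
ee_pos: [0.4695, 0.2793, 0.1061]
eef_rot: [0.208, 0.943, -0.252, -0.057]
ft_force: [1.1, -0.6, 5.5]
width: 0.0119
grip_force: 25.0
```

```bash
python3 -c "
from h import *
st()"
```

```text
t 26.1833 width 0.0119 25.0 F pump [2.8 1.3 4.7] torque [ 0.49 -0.03  0.  ] [0.4695 0.2793 0.1061] [-0.55  0.63 -0.29  1.4   0.32  1.64  0.25]
tcp in pump mm [ -4.3 -62.7  26.1] tool y,z [[-1.0, -0.004, 0.001], [-0.001, 0.0, -1.0]]
```

Call:
arm_command(xyz=[[0,0,0],[0,0,0],[0,0,0],[0.0042,0.0091,0.0173],[0.0106,0.0226,0.0433],[0.017,0.0362,0.0693],[0.0233,0.0498,0.0953],[0.0276,0.0589,0.1126],[0.032,0.085,0.14],[0.032,0.11,0.16],[0.032,0.11,0.16],[0.032,0.11,0.16]], rot=[[0,0,0],[0,0,0],[0,0,0],[0,0,0],[0,0,0],[0,0,0],[0,0,0],[0,0,0],[0,0,0],[0,0,0],[0,0,0],[0,0,0]], grip=0.4)

```text
time: 27.18
ee_pos: [0.5005, 0.3912, 0.2654]
eef_rot: [0.208, 0.943, -0.252, -0.056]
ft_force: [-0.9, -1.5, -1.0]
width: 0.0349
grip_force: 0.0
```

```bash
python3 - <<'E'
from h import *
st()
p=np.load("p.npy"); M=Rp(p[3])
for c in ("wrist","scene","top"):
    im,T=snap(c,"f_"+c)
    for l in ("knuckle_low","knuckle_top","pin_low","pin_top","guard","clamp_grip","clamp_tip"):
        for d in r.spot_point(l,c)[:1]:
            P=(M.T@(w(T,d["at"])-p[:3])*1000).round(1)
            if d["conf"]>.3: print(c,l,round(d["conf"],2),P)
a=cv2.imread("pics/f_wrist.png");b=cv2.imread("pics/f_top.png")[140:260,160:320]
z=lambda i:cv2.resize(i,(400,300),interpolation=cv2.INTER_CUBIC)
cv2.imwrite("pics/f.png",np.hstack([z(a),z(b)]))
E
```

```text
t 27.1833 width 0.0349 0.0 F pump [ 1.  -0.2 -1.7] torque [-0.03  0.57 -0.  ] [0.5005 0.3912 0.2654] [-0.71  0.76 -0.23  0.85  0.3   2.05  0.28]
tcp in pump mm [-23.8 -82.1 221.4] tool y,z [[-1.0, -0.004, 0.002], [-0.002, 0.0, -1.0]]
wrist knuckle_low 0.88 [ 6.067e+02  1.000e-01 -4.413e+02]
wrist knuckle_top 0.9 [ 561.9   -4.9 -411.1]
wrist pin_low 0.9 [-45.7  93.8   7.2]
wrist pin_top 0.84 [21.1 89.8  7.1]
wrist clamp_grip 0.71 [-194.7 -107.8   15.5]
scene knuckle_top 0.74 [22.4 93.4 12. ]
scene pin_low 0.77 [-45.4  91.3   8.8]
scene pin_top 0.64 [21.1 93.4  9.1]
scene guard 0.9 [-4.7 24.4  3.5]
scene clamp_grip 0.49 [ -4.  -57.6  43.1]
scene clamp_tip 0.51 [ -3.7 -15.8  17. ]
top knuckle_low 0.98 [-45.5  99.    8.1]
top knuckle_top 0.96 [ 5.627e+02 -2.000e-01 -4.177e+02]
top pin_low 0.97 [-48.   96.8   9. ]
top pin_top 0.6 [25.3 93.2 11.3]
top guard 0.81 [ 568.9   58.4 -429.4]
top clamp_grip 0.78 [ -3.1 -61.1  42.5]
top clamp_tip 0.78 [ -3.3 -16.5  15.2]
```

View pics/f.png

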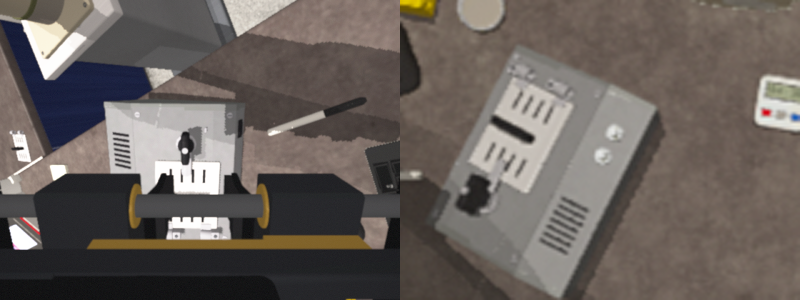

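The pictures show the guard hung and flat, with the clamp tongue across its edge and the arm clear. I'm handing in the job.

```bash
python3 -c "
from bench import r
print(r.close_job())"
```

```text
the job is handed in; nothing more can be done
None
```

The clamp was broken loose and turned aside, the larger guard was hung fully home and flat over the rollers, and the clamp was turned back to closed and released; the job was handed in at about 27 s on the robot's clock, but no verdict came back.

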